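# Set and clamp the length stop of a crank-arm jig

### The job

A bicycle crank arm lies loose in the channel of the jig. Slide the green stop along the bed until the arm is gently pushed home against the fixed anvil block and sits between the two without play, then clamp the stop there with its orange-handled lever and let go. The lever clamps at one end of its swing and frees the stop at the other, but nobody knows which end is which or whether the stop is clamped now, so find out by trying gently to move the stop; leave the arm lying flat and the things around the jig alone.

Things in the scene. Friction and masses are not known exactly. Their poses are not given: they have to be found in the camera images.
- bed: grey jig bed fixed to the bench, 80 mm wide (x), 460 mm long (y); channel floor 30 mm above the bench, between two steel rails 6 mm high, 40 mm apart. Foot flanges (bolt heads 17 mm high) reach to x = +-71 mm at y = +-195 mm. Origin: under its centre at bench height; y is the sliding axis, from the anvil (-y) to the stop (+y), z up
- anvil: dark steel fixed anvil block on the anvil end of the bed (its place along the bed varies), 74 mm wide, 28 mm long, its top 28 mm above the channel floor. Origin: at the middle of the face that the crank arm must touch, on the channel floor; axes as the bed's, the face looks to +y.
- crank: grey bicycle crank arm, loose, 0.26 kg, 195.5 mm long (y), 34 mm wide at the larger round end, 12 mm thick; lies flat in the channel between anvil and stop with a gap to each. Origin: middle of its underside; y along its length, pointing along the bed's y give or take a small yaw.
- stop: green sliding stop, 94 mm wide (x), 68 mm long (y), flat top 53 mm above the bench. Origin: middle of the face that touches the arm, on the channel floor; axes as the bed's; the face looks to -y, the stop's body lies on the +y side. It slides only along the bed's y; free, it drags with about 6 N and stays where left; clamped, it holds against 30 N
- stop_grip (a point): point in the ribbed black grip block that stands on the stop: block 22 mm (x) by 26 mm (y), upright, from the stop's top (53 mm above the bench) to 102 mm above the bench. The point is on its axis, 87 mm above the bench, and 17 mm behind the stop's face (+y). Axes as the bed's.
- lever_grip (a point): middle of the lever's upright orange handle: round, 18 mm in diameter, from 71 to 113 mm above the bench (point at 95). It stands 85 mm from the lever's pivot, which lies on the stop's middle line 52 mm behind (+y of) the stop's face; the flat lever arm, 12 mm wide, is 61 to 69 mm above the bench. Pushing the handle takes 3 N, 6 N into the clamp
- lever (a joint): clamping lever's angle (rad), -0.5 to 0.5 with solid stops; at 0 it points along the bed's +y, at +0.5 the handle is 41 mm to the bed's -x side, at -0.5 41 mm to the +x side. Starts near +0.5. It clamps in the last 0.15 rad before one end and is free from the middle to the other end; which end clamps is hidden and varies. Stays where left
- oil_bottle: bystander: black oil bottle, upright, 46 mm wide, 155 mm tall; origin at the centre of its underside
- tape_roll: bystander: black roll of tape lying flat, 73 mm wide, 19 mm high; origin at the centre of its underside
- jar: bystander: green jar with white lid, 66 mm wide, 90 mm tall; origin at the centre of its underside
- pliers: bystander: pliers with red handles lying on the bench, 170 mm long, 14 mm high; origin at the middle of the underside

How it is judged:
By the outcome, as a careful person would: the job done as asked, in the order asked, and still so for the second after the job is handed in, with the robot touching nothing.
It also fails if it takes over 72 s, if anything falls off the work surface, if the arm or the gripper's body presses on something with over 40 N, if the wrist force passes 120 N, or if a joint passes its speed limit or range.

### The arm

A 6-joint arm with a two-finger parallel gripper is mounted at the origin on a cart in front of the work surface, level with it; the furniture and walls round the work are solid. World frame = base frame: x ahead of the robot, y to its left, z up, the work surface at z = 0. Lengths are in m, angles in rad, forces in N, time in s.
With the tool pointing down it reaches from about 0.35 to 1 m from the base axis. Payload 7.1 kg.
Tool frame: the origin (TCP) lies between the finger pads; the fingertips stand 22 mm ahead of it and the grasp point (between the pads) lies 3 mm ahead of it; x points along the fingers, y is the direction in which the jaws open and shut, and the axes are right-handed (so a half turn about x gives the same grasp; the last joint's range is limited). The gripper opens to 85 mm and grips with 20 to 120 N. Pads are 22 mm wide; open, the fingers measure 114 mm over their backs; the gripper's body (76 mm by 85 mm) begins 54 mm behind the grasp point. The pads swing forward as they close: fully open they stand 13 mm farther back than shut.
Start: joints at [1.161, 0.423, 1.63, -0, 1.089, -0.019], TCP at [0.238, 0.578, 0.253] pointing down, gripper open.
Joint ranges: [-3, 3], [-0.9, 2.11], [0.09, 2.58], [-1.31, 4.45], [0.11, 2.69], [-2.54, 2.54]. Speed limits (rad/s): [2.39, 2.39, 3.01, 3.14, 3.14, 3.14].

### API

Orientations are given as a rotation vector (axis times angle).
In Python, from rig import manip gives the robot as it stands. The module is installed in compiled form; this text tells all that it offers. Calls block until the motion is done:
- manip.move_to(position, orientation): joint-space move of the TCP to a pose.
- manip.servo_line(position, orientation=None, rate=0.15): straight line of the TCP; orientation=None keeps the orientation; rate is the mean speed in m/s.
- manip.set_joints(angles): joint-space move.
- manip.command_gripper(opening, f_grip=None): finger opening in m; f_grip is the grip in N (None keeps the last); returns when the fingers have stopped.
- manip.hold(seconds).
- manip.solve_ik(position, orientation): joint angles nearest the present ones, or None.
- manip.camera(name): name is "side" or "top"; returns a dict with "image" (420x560x3 uint8, red, green, blue), "fx", "fy", "cx", "cy" (pixels), "cam_to_world" (4x4, takes a point from camera to world coordinates). Camera axes: x right, y down, z forward; pixel columns grow to the right and rows downward; lengths in m; the calibration is good to about 2 mm. A picture is of the moment at which its call begins. There is no depth.
A pose or a line that the arm cannot do raises manip.IKError and nothing moves.
- manip.sign_off(): hands the job in, once; it reports no verdict.
Readings, each from a call of its own:
- manip.get_time(): time.
- manip.get_joint_positions(): joint angles.
- manip.get_joint_vel(): joint speeds.
- manip.get_tau(): joint torques, N m.
- manip.get_position(): TCP position.
- manip.get_ee_rot(): TCP orientation.
- manip.get_contact_force(): force on the tool from outside, world axes, zero at the start.
- manip.get_torque(): the same for the moment, N m.
- manip.get_width(): finger opening in m.
Only numpy, scipy, OpenCV 4.12 (cv2) and the standard library are available. Lean on these libraries where they do the work, as an engineer would, in place of code of your own. Each camera call takes 0.05 s, during which the arm holds its last target.

## Working session

There is one attempt and no reset: what is moved stays moved. The work goes in short steps, each a Python script; the robot and the scene stay as the last script left them, time stands still between calls to the robot, and variables do not carry over. Pictures are saved under pics/ and viewed, and the job is handed in when it is done.

```bash
mkdir -p pics; cat > h.py <<'E'
from rig import manip
import numpy as np, cv2
def snap(name,tag,crop=None,scale=1):
    c=manip.camera(name); im=c["image"][:,:,::-1].copy()
    if crop: x0,y0,x1,y1=crop; im=im[y0:y1,x0:x1]
    if scale!=1: im=cv2.resize(im,None,fx=scale,fy=scale,interpolation=cv2.INTER_CUBIC)
    cv2.imwrite(f"pics/{tag}.png",im); return c
def pix(c,u,v,z):
    M=c["cam_to_world"]; d=M[:3,:3]@np.array([(u-c["cx"])/c["fx"],(v-c["cy"])/c["fy"],1]); o=M[:3,3]
    return o+d*(z-o[2])/d[2]
def proj(c,p):
    M=c["cam_to_world"]; q=M[:3,:3].T@(np.asarray(p)-M[:3,3]); return np.array([c["fx"]*q[0]/q[2]+c["cx"],c["fy"]*q[1]/q[2]+c["cy"]])
E
python3 - <<'E'
from h import *
for n in("top","side"):
    c=snap(n,n+"0"); print(n,c["fx"],c["cx"],c["cy"],c["cam_to_world"].round(3).tolist())
print(manip.get_time(),manip.get_position(),manip.get_ee_rot())
E
```

```text
top 399.0411258204006 280.5286709748213 214.47263415492904 [[0.023, -0.991, 0.135, 0.367], [-0.998, -0.014, 0.066, -0.115], [-0.063, -0.136, -0.989, 1.288], [0.0, 0.0, 0.0, 1.0]]
side 531.3393703473062 287.38494768970935 215.10880363196983 [[0.983, -0.078, 0.165, 0.247], [-0.183, -0.382, 0.906, -1.649], [-0.008, -0.921, -0.39, 0.775], [0.0, 0.0, 0.0, 1.0]]
0.1 [0.23788709 0.5774716  0.25262202] [ 0.30555245  1.54927955 -0.30767014]
```

View pics/top0.png

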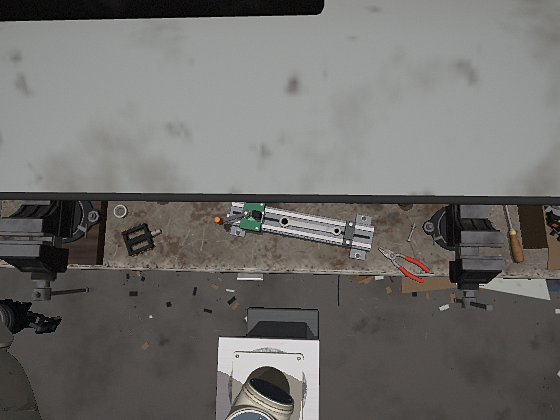

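View pics/side0.png

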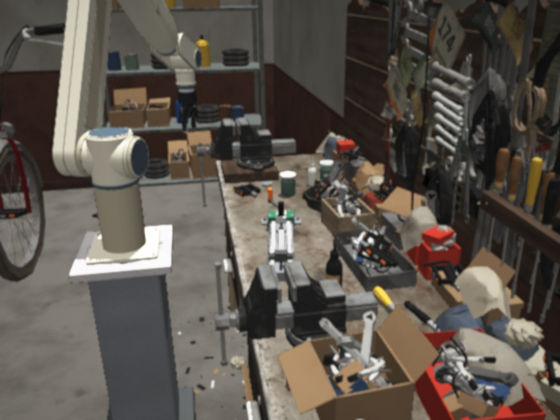

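```bash
python3 - <<'E'
from h import *
c=snap("top","topz",(190,190,390,270),4)
snap("side","sidez",(220,150,400,285),4)
E
```

```text
(no output)
```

View pics/topz.png

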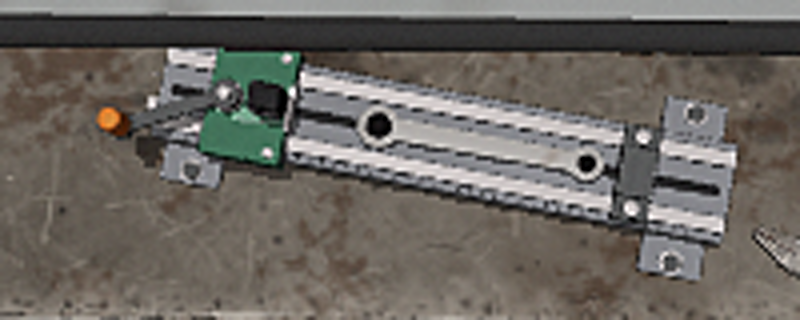

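View pics/sidez.png

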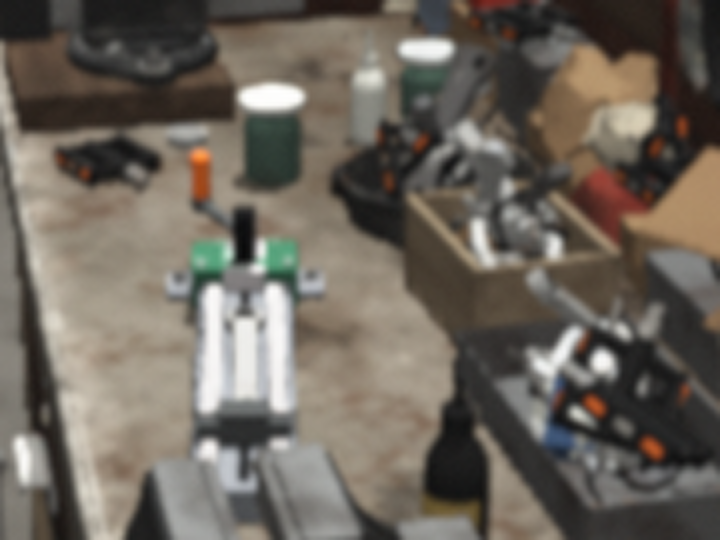

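```bash
python3 - <<'E'
from h import *
c=snap("top","za",(205,195,285,245),10)
c=snap("top","zb",(300,205,380,265),10)
E
```

```text
(no output)
```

View pics/za.png

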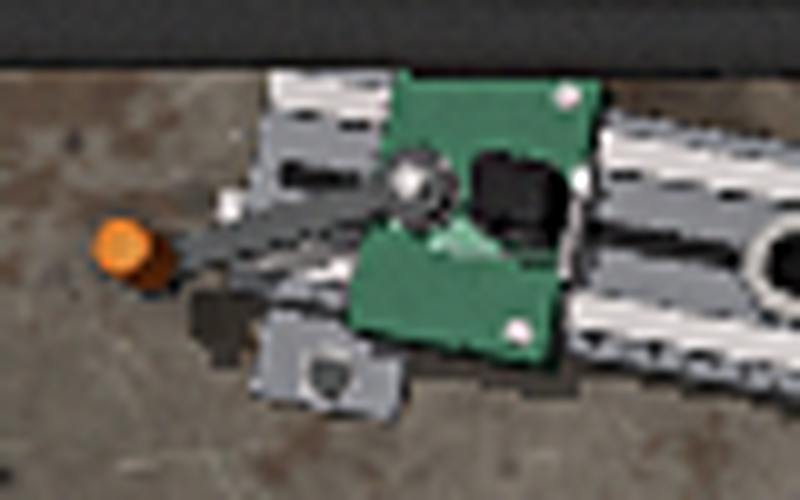

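View pics/zb.png

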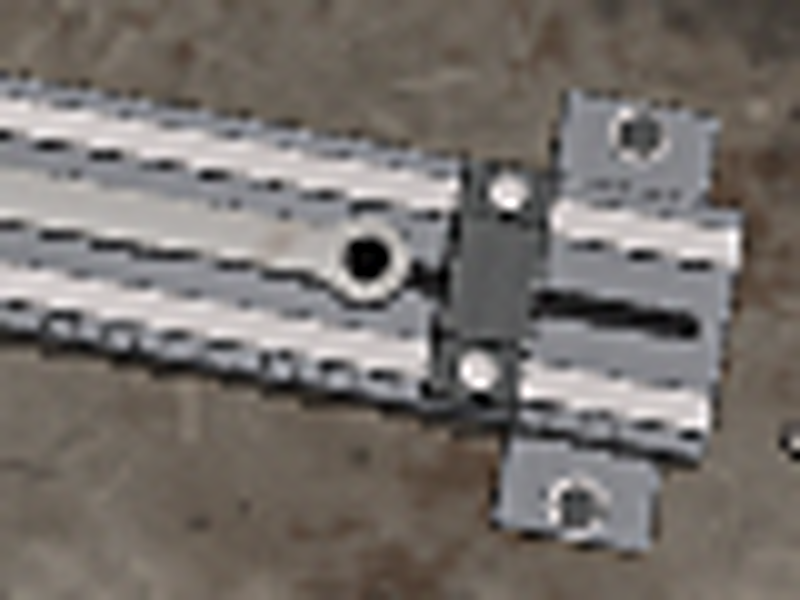

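```bash
cat >> h.py <<'E'
def P(c,o,u,v,z): return pix(c,o[0]+(u+.5)/10-.5,o[1]+(v+.5)/10-.5,z)
E
python3 - <<'E'
from h import *
c=manip.camera("top")
A=(205,195);B=(300,205)
pts=dict(boltL=(A,330,378,.017),boltU2=(B,640,133,.017),boltL2=(B,577,505,.017),
stUR=(A,603,82,.053),stLR=(A,550,366,.053),stLL=(A,350,323,.053),scU=(A,568,97,.053),scL=(A,518,332,.053),
grUL=(A,475,153,.102),pivot=(A,408,180,.075),handle=(A,122,245,.113),
anR1=(B,740,222,.036),slot=(B,695,325,.03),anU=(B,510,190,.058),anL=(B,478,370,.058),
railUa=(A,610,130,.036),railUb=(B,742,215,.036), anfaceU=(B,468,155,.058), anfaceL=(B,440,345,.058))
for k,(o,u,v,z) in pts.items(): print(k,P(c,o,u,v,z).round(4))
E
```

```text
boltL [0.4794 0.107  0.017 ]
boltU2 [ 0.5325 -0.295   0.017 ]
boltL2 [ 0.4145 -0.2748  0.017 ]
stUR [0.5713 0.0175 0.053 ]
stLR [0.4812 0.0316 0.053 ]
stLL [0.4936 0.0951 0.053 ]
scU [0.5663 0.0284 0.053 ]
scL [0.4917 0.042  0.053 ]
grUL [0.5409 0.0505 0.102 ]
pivot [0.5361 0.0749 0.075 ]
handle [0.5099 0.1549 0.113 ]
anR1 [ 0.5026 -0.323   0.036 ]
slot [ 0.4707 -0.3098  0.03  ]
anU [ 0.5089 -0.2496  0.058 ]
anL [ 0.4534 -0.2398  0.058 ]
railUa [0.5586 0.0166 0.036 ]
railUb [ 0.5048 -0.3236  0.036 ]
anfaceU [ 0.5196 -0.2368  0.058 ]
anfaceL [ 0.4608 -0.2283  0.058 ]
```

```bash
cat >> h.py <<'E'
from scipy.spatial.transform import Rotation as Rr
YAW=-0.166
ex=np.array([np.cos(YAW),np.sin(YAW),0]); ey=np.array([-np.sin(YAW),np.cos(YAW),0])
S=1
def ori(y,s=None):
    s=S if s is None else s
    X=np.array([0,0,-1.]);Y=s*np.array([np.cos(y),np.sin(y),0]);return Rr.from_matrix(np.c_[X,Y,np.cross(X,Y)]).as_rotvec()
FACE=np.array([.5263,.0246,0])
def F(): return manip.get_contact_force()
def bf(f): return np.round([f@ex,f@ey,f[2]],1)
E
python3 - <<'E'
from h import *
print(Rr.from_rotvec(manip.get_ee_rot()).as_matrix().round(2))
g=FACE+.017*ey
for s in(1,-1):
  for y in (YAW,YAW+.5,YAW-.5):
    q=manip.solve_ik([g[0],g[1],.09],ori(y,s)); print(s,y,None if q is None else np.round(q,2))
c=manip.camera("side")
for n,u,v in (("jar",288,196),("bottle",334,272),("jaredge",287,193)): print(n,pix(c,u,v,0))
for z in(.6,.8,1.0):print(z,pix(manip.camera("top"),280,202,z))
print(F(),manip.get_width())
E
```

```text
[[-0.    0.38  0.92]
 [-0.    0.92 -0.38]
 [-1.   -0.    0.  ]]
1 -0.166 [ 0.06  0.54  1.93 -0.    0.67  0.22]
1 0.33399999999999996 [ 0.06  0.54  1.93  0.    0.67 -0.28]
1 -0.666 [ 0.06  0.54  1.93 -0.    0.67  0.72]
-1 -0.166 None
-1 0.33399999999999996 None
-1 -0.666 [ 0.06  0.54  1.93 -0.    0.67 -2.42]
jar [0.6154363  0.34771486 0.        ]
bottle [ 0.63302272 -0.30388945  0.        ]
jaredge [0.61778488 0.38280623 0.        ]
0.6 [ 0.48232016 -0.06773404  0.6       ]
0.8 [ 0.44870878 -0.08141741  0.8       ]
1.0 [ 0.4150974  -0.09510079  1.        ]
[ 0.1825403  -0.96124549 -0.11604902] 0.08511731748827274
```

```bash
python3 - <<'E'
from h import *
g=FACE+.017*ey
manip.move_to([g[0],g[1],.2],ori(YAW)); print(manip.get_time(),bf(F()))
manip.command_gripper(.05,25)
snap("top","t1",(205,185,305,260),8);snap("side","s1",(250,150,350,230),8)
print(manip.get_time(),manip.get_position())
E
```

```text
2.7417 [-0.7  0.3 -0.1]
3.2833 [0.5291157  0.04141045 0.20002653]
```

View pics/s1.png

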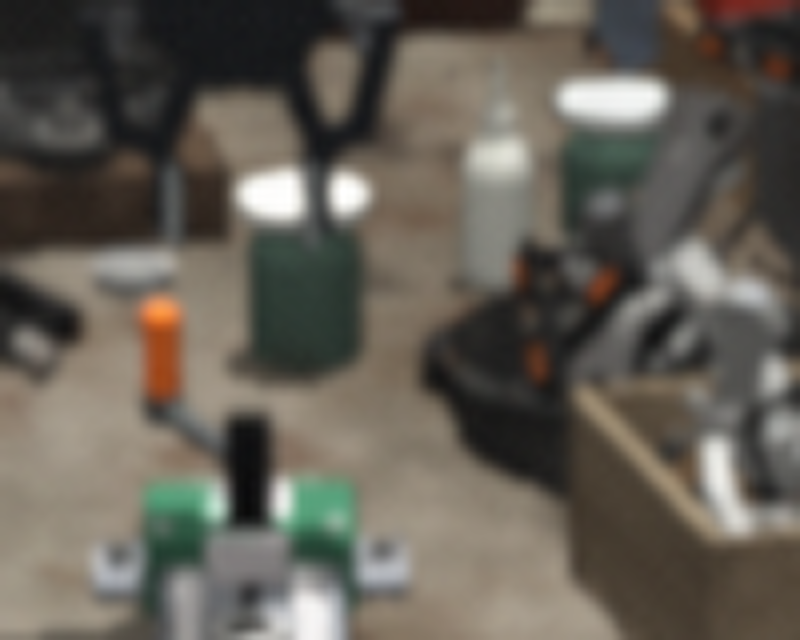

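View pics/t1.png

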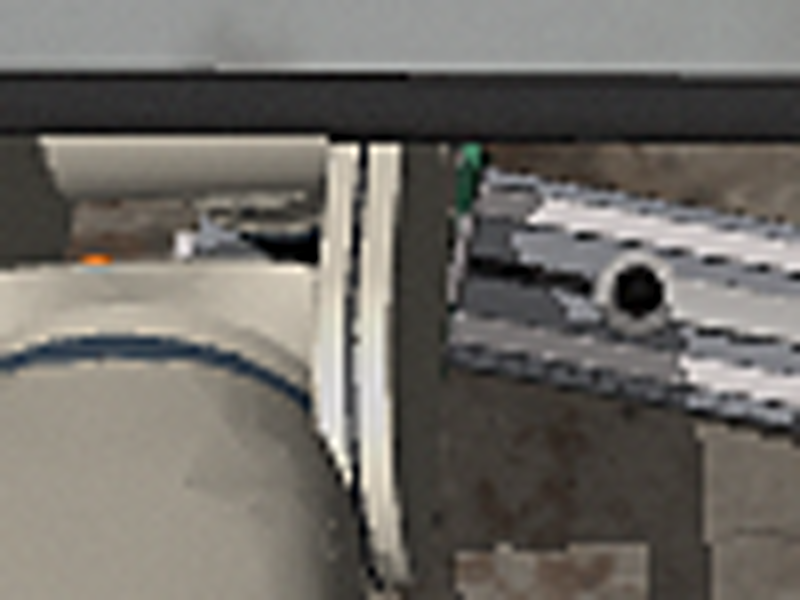

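```bash
python3 - <<'E'
from h import *
g=FACE+.017*ey
manip.servo_line([g[0],g[1],.09],rate=.12); f0=F();print(bf(f0))
manip.command_gripper(.015,25); print(manip.get_width(),bf(F()-f0),manip.get_time())
p0=manip.get_position();f0=F()
for k in range(1,6):
    manip.servo_line(p0-ey*.0008*k,rate=.01)
    f=F()-f0; print(k,bf(f),((manip.get_position()-p0)@ey*1e3).round(2))
    if abs(f@ey)>14: break
print(manip.get_time())
E
```

```text
[0.1 0.4 0.1]
0.021348485579974777 [ 2.2 -1.7  5.2] 4.7083
1 [-1.3  7.2 -5.1] -0.09
2 [-1.8 10.8 -5.3] -0.24
3 [-1.8 13.9 -5.5] -0.44
4 [-2.3 17.7 -6.1] -0.88
5.775
```

```bash
python3 - <<'E'
from h import *
manip.hold(.3);print(bf(F()),manip.get_position()@ey)
g=FACE+.017*ey
manip.servo_line([g[0],g[1],.09],rate=.02);manip.hold(.2);print(bf(F()),manip.get_position()@ey,manip.get_position())
E
```

```text
[ 0.1 16.8 -1.5] 0.12750648047470178
[ 2.9 -3.7  8.8] 0.12794065558741333 [0.53028196 0.04087952 0.09090766]
```

```bash
cat >> h.py <<'E'
def hpos(piv,th,z,r=.085): 
    p=piv+r*(-np.sin(th)*ex+np.cos(th)*ey); return [p[0],p[1],z]
def ft(th): # tangential (toward +th) force
    t=-np.cos(th)*ex-np.sin(th)*ey; n=-np.sin(th)*ex+np.cos(th)*ey; f=F(); return np.round([f@t,f@n,f[2]],1)
def swing(piv,a,b,n,z,rate=.06,lim=20):
    for th in np.linspace(a,b,n+1)[1:]:
        manip.servo_line(hpos(piv,th,z),ori(YAW+th),rate=rate); f=ft(th); print(round(th,2),f)
        if np.abs(f).max()>lim: print("LIM");break
    return th
E
python3 - <<'E'
from h import *
piv=np.array([.5355,.0755,0])
manip.command_gripper(.05); p=manip.get_position()
manip.servo_line([p[0],p[1],.16],rate=.15)
manip.command_gripper(.045)
manip.servo_line(hpos(piv,.48,.165),ori(YAW+.48),rate=.15)
print(manip.get_time(),bf(F()))
snap("side","s2",(250,150,350,230),8); 
manip.servo_line(hpos(piv,.48,.10),rate=.12); print(bf(F()))
snap("side","s3",(250,150,350,230),8); print(manip.get_time())
E
```

```text
8.7417 [-0.   0.5  0.8]
[-0.5  1.2  0.2]
9.5333
```

View pics/s3.png

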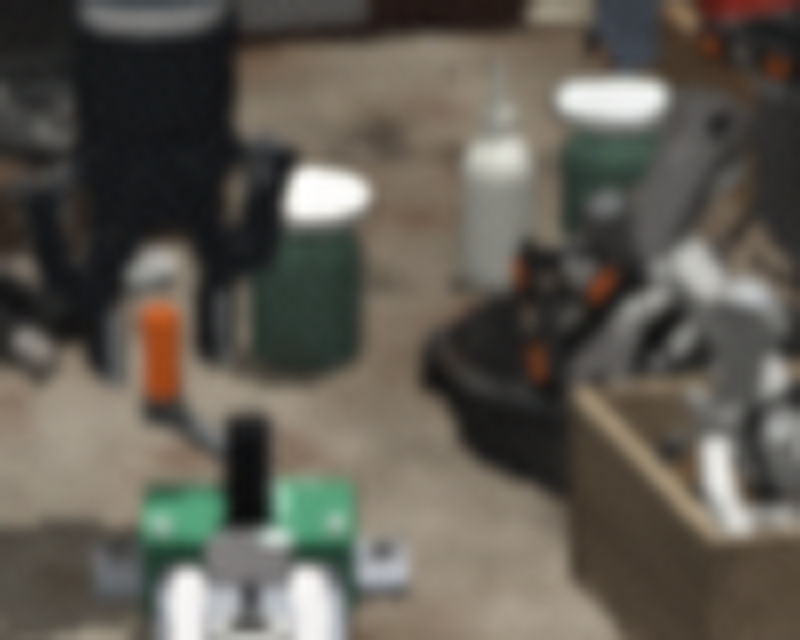

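```bash
python3 - <<'E'
from h import *
piv=np.array([.5355,.0755,0])
manip.command_gripper(.028); print(manip.get_width(),ft(.48))
th=swing(piv,.48,-.48,8,.10)
manip.command_gripper(.05);print(manip.get_time(),ft(th))
manip.servo_line(hpos(piv,th,.165),rate=.15)
snap("side","s4",(250,150,350,230),8); snap("top","t4",(205,185,305,260),8);print(manip.get_time())
E
```

```text
0.028072857612208242 [-0.3  0.4  0.8]
0.36 [ 0.2 -0.6 -0.1]
0.24 [-0.2  0.4 -0.6]
0.12 [ 0.8 -0.2  0.1]
0.0 [-0.5  0.3 -0.1]
-0.12 [ 0.1 -1.1  0.6]
-0.24 [-0.2 -0.4  0.5]
-0.36 [-0.1 -0.2 -0.2]
-0.48 [-0.1  0.4  0.7]
12.7167 [-0.2 -0.3  0.1]
13.4
```

View pics/s4.png

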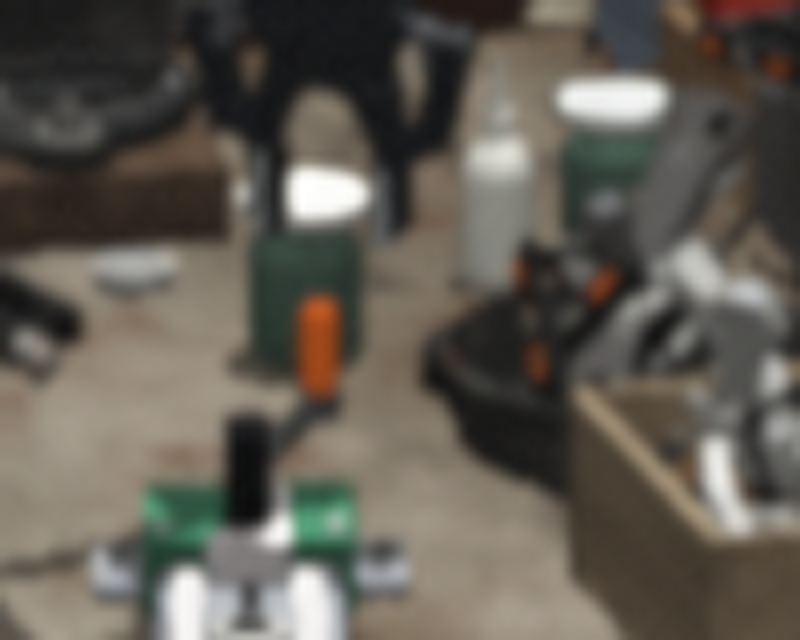

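```bash
python3 - <<'E'
from h import *
g=FACE+.017*ey
manip.servo_line([g[0],g[1],.165],ori(YAW),rate=.15)
manip.servo_line([g[0],g[1],.09],rate=.12)
manip.command_gripper(.015,25); print(manip.get_width(),bf(F()),manip.get_time())
c=np.array([g[0],g[1],.09]); d=0
for s in [.002,.003,.01,.01,.01,.01,.005]:
    d+=s; manip.servo_line(c-ey*d,rate=.03); f=F(); print(d,bf(f),((manip.get_position()-c)@ey*1e3).round(2),((manip.get_position()-c)@ex*1e3).round(2))
    if f@ey>13: print("LIM");break
print(manip.get_time())
snap("top","t5",(250,190,370,270),6)
E
```

```text
0.021848884808291783 [ 1.9 -0.2  5.7] 15.4667
0.002 [2.1 2.9 6.7] -1.43 1.24
0.005 [1.8 1.9 6.7] -4.4 1.23
0.015 [0.7 1.7 7.2] -14.54 1.13
0.025 [1.3 1.8 6.6] -24.59 1.09
0.035 [0.8 1.9 7.3] -34.61 1.02
0.045000000000000005 [0.9 2.3 8.3] -44.65 0.92
0.05 [0.6 2.8 8.2] -49.63 0.88
18.2167
```

View pics/t5.png

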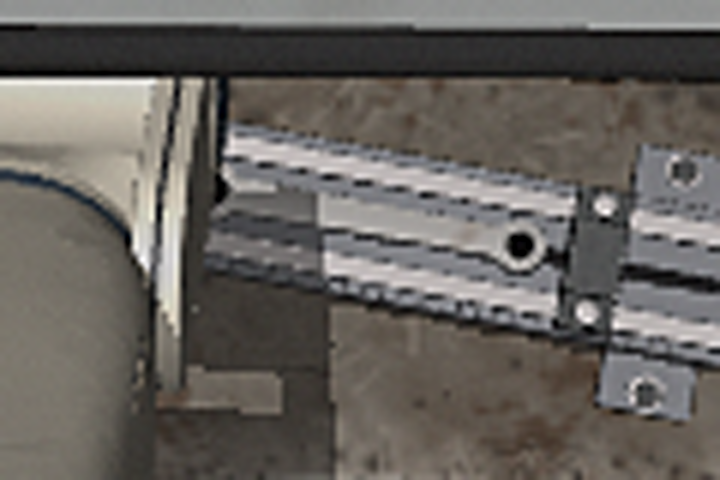

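```bash
python3 - <<'E'
from h import *
g=FACE+.017*ey
c=np.array([g[0],g[1],.09]); d=.05; last=None
while d<.085:
    d+=.001 if F()@ey<4.5 else .0004
    manip.servo_line(c-ey*d,rate=.02); f=F(); print(round(d,4),bf(f),((manip.get_position()-c)@ey*1e3).round(2))
    if f@ey>10: print("LIM");break
manip.hold(.3);print(bf(F()),((manip.get_position()-c)@ey*1e3).round(2))
print(manip.get_time())
snap("top","t6",(300,205,380,265),10);snap("side","s6",(250,170,330,260),8)
E
```

```text
0.051 [1.  4.1 8.3] -50.37
0.052 [0.7 4.6 7.9] -51.2
0.0524 [1.  6.4 7.2] -51.39
0.0528 [1.8 6.3 8.2] -51.72
0.0532 [1.2 8.1 6.7] -52.11
0.0536 [0.6 7.8 8.4] -52.46
0.054 [-0.   7.5  7.9] -52.86
0.0544 [1.3 7.6 7.4] -53.27
0.0548 [1.2 7.5 7.7] -53.68
0.0552 [0.3 7.9 7.6] -54.07
0.0556 [0.4 7.9 8.2] -54.48
0.056 [0.4 7.8 7.2] -54.87
0.0564 [1.1 6.9 8.3] -55.29
0.0568 [0.3 7.  7. ] -55.65
0.0572 [0.4 7.  9.7] -56.06
0.0576 [0.3 8.  7.7] -56.47
0.058 [0.1 7.6 7.5] -56.86
0.0584 [0.2 7.8 8.3] -57.28
0.0588 [0.4 7.9 8. ] -57.66
0.0592 [-0.7  7.8  8.4] -58.09
0.0596 [1.  7.6 7.9] -58.5
0.06 [0.1 7.  8.1] -58.88
0.0604 [0.2 7.8 7.8] -59.29
0.0608 [0.5 7.1 7.9] -59.7
0.0612 [0.5 7.  8.1] -60.1
0.0616 [0.9 8.  8.2] -60.48
0.062 [-0.3  8.1  7.8] -60.89
0.0624 [1.1 7.9 9.5] -61.3
0.0628 [0.1 7.4 7.5] -61.67
0.0632 [-0.7  8.1  8.9] -62.08
0.0636 [0.  8.6 8.9] -62.37
0.064 [ 1.1 10.4  7.7] -62.56
LIM
[-0.7 10.4  7.7] -62.55
26.5667
```

View pics/t6.png

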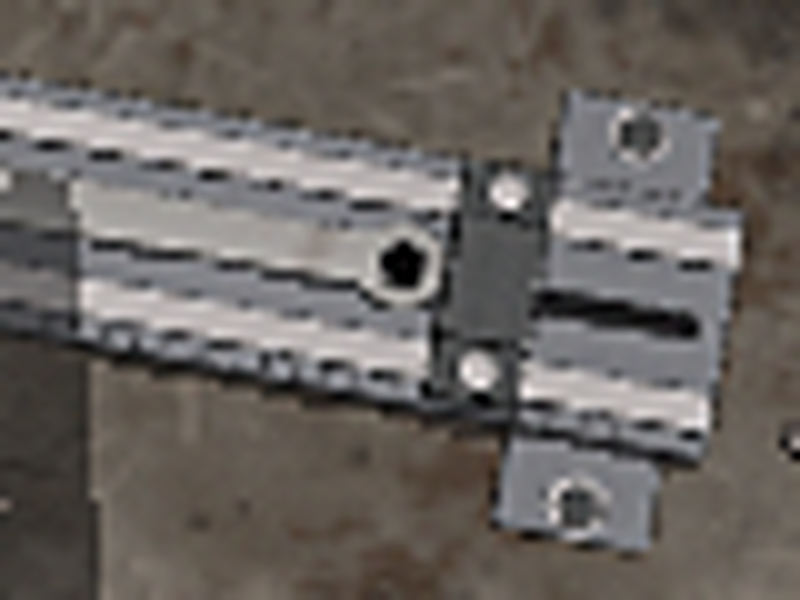

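View pics/s6.png

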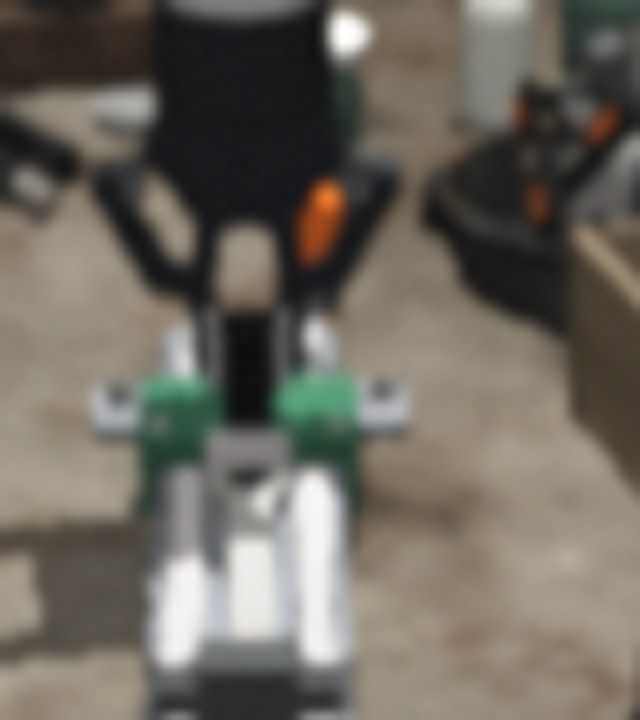

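```bash
python3 - <<'E'
from h import *
g=FACE+.017*ey
c=np.array([g[0],g[1],.09]); d=.064
for i in range(4):
    d+=.0005; manip.servo_line(c-ey*d,rate=.02); f=F(); print(round(d,4),bf(f),((manip.get_position()-c)@ey*1e3).round(2))
    if f@ey>14: break
E
```

```text
0.0645 [-0.2 13.4  8.4] -62.72
0.065 [ 0.3 15.3  7.1] -62.87
```

```bash
python3 - <<'E'
from h import *
piv=np.array([.5355,.0755,0])-.0625*ey
manip.command_gripper(.05); manip.hold(.1); p=manip.get_position(); print(p,bf(F()))
manip.servo_line([p[0],p[1],.165],rate=.15)
manip.servo_line(hpos(piv,-.43,.165),ori(YAW-.43),rate=.15)
manip.servo_line(hpos(piv,-.43,.10),rate=.10); print(ft(-.43))
snap("side","s7",(250,170,330,260),8)
snap("top","t7",(205,185,305,260),8);print(manip.get_time())
E
```

```text
[ 0.51812426 -0.02294547  0.08983496] [-0.1 -0.8  0. ]
[1.1 1.  0.4]
30.15
```

View pics/s7.png

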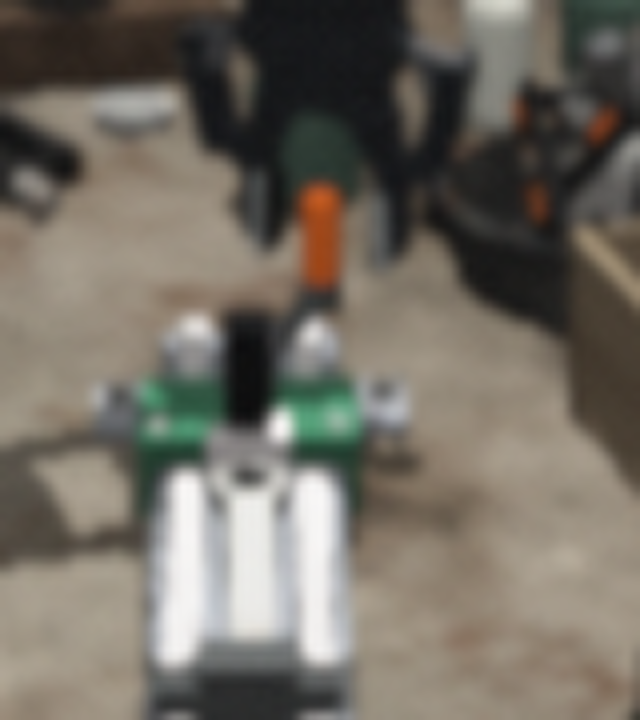

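```bash
python3 - <<'E'
from h import *
piv=np.array([.5355,.0755,0])-.0625*ey
manip.command_gripper(.027); print(ft(-.43))
th=swing(piv,-.43,.44,7,.10,lim=22)
while th<.68:
    th+=.02; manip.servo_line(hpos(piv,th,.10),ori(YAW+min(th,.52)),rate=.04); f=ft(th); p=manip.get_position()-piv
    print(round(th,2),f,"ang",round(float(np.arctan2(-p@ex,p@ey)),3))
    if -f[0]>13: break
print(manip.get_time())
snap("side","s8",(250,170,330,260),8)
E
```

```text
[-0.   0.  -0.2]
-0.31 [-0.6  0.   0.2]
-0.18 [-0.6 -0.5  0.5]
-0.06 [1.1 0.8 0. ]
0.07 [-0.  -0.1 -0.7]
0.19 [ 0.5 -0.2  0.7]
0.32 [0.3 1.2 0.4]
0.44 [-0.3 -0.5  0.7]
0.46 [-4.2 -0.6 -1.1] ang 0.45
0.48 [-3.6 -0.9 -1.4] ang 0.474
0.5 [-4.3 -1.5  0.4] ang 0.498
0.52 [-3.9 -1.5  0.2] ang 0.519
0.54 [-4.6  0.5 -0. ] ang 0.539
0.56 [-3.9  2.9  0.4] ang 0.558
0.58 [-9.6  4.  -3.1] ang 0.564
0.6 [-13.1   4.7  -7.4] ang 0.565
34.775
```

View pics/s8.png

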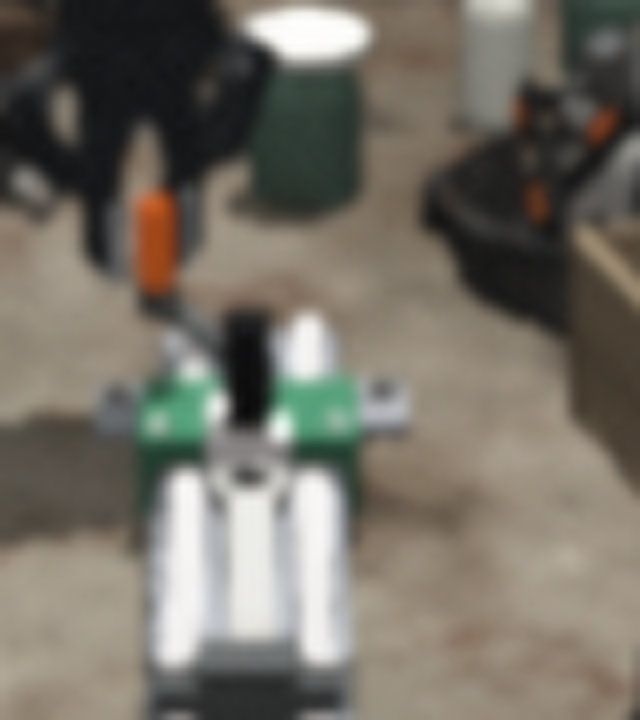

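```bash
python3 - <<'E'
from h import *
piv=np.array([.5355,.0755,0])-.0625*ey
manip.servo_line(hpos(piv,.515,.10),ori(YAW+.515),rate=.05); print(ft(.51))
manip.command_gripper(.05); print(ft(.51))
manip.servo_line(hpos(piv,.515,.2),rate=.12)
manip.move_to([.33,.42,.25],ori(YAW+.9)); print(manip.get_time(),bf(F()))
c=snap("top","t9",(225,195,305,245),10);snap("top","t9b",(300,205,380,265),10);snap("side","s9",(250,170,330,260),8);snap("side","s9f")
E
```

```text
[-0.5 -0.2  0.1]
[-0.1 -0.1 -0.3]
37.8333 [ 0.6 -0.4 -0.5]
```

View pics/t9.png

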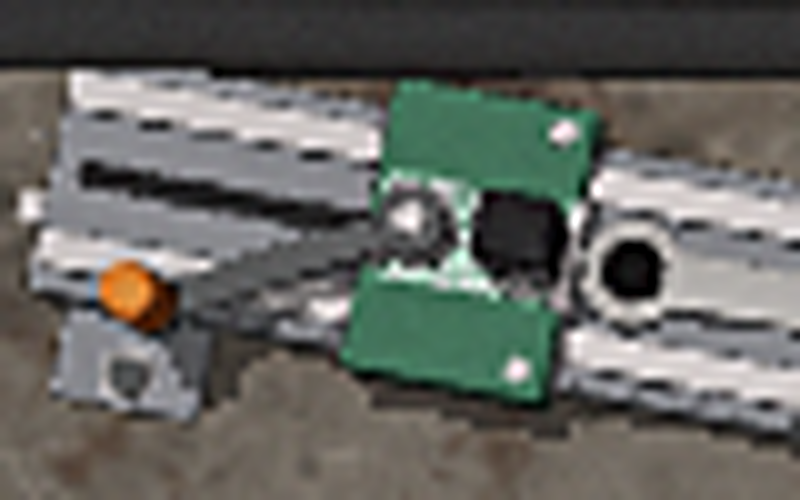

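View pics/t9b.png

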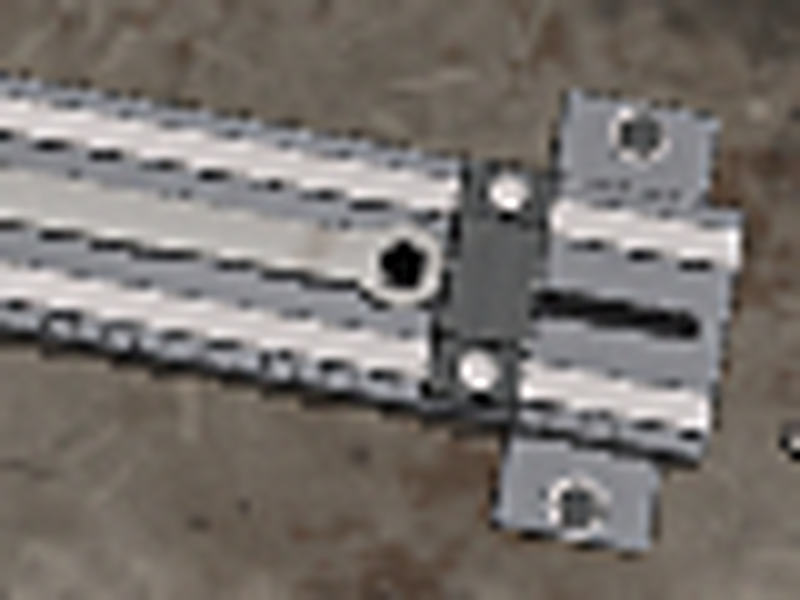

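View pics/s9.png

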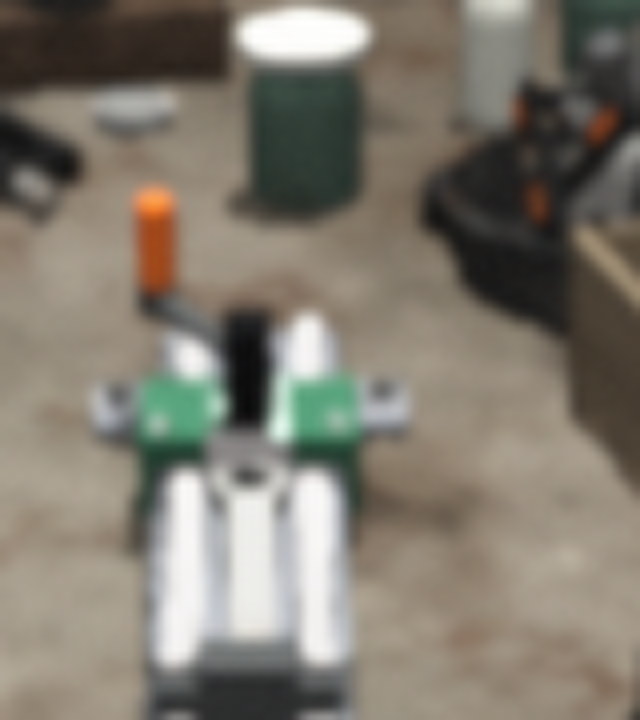

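The arm lies flat and touches both faces. Its small-end hole is at (403, 262) in the crop, the same as when I pushed it home. The lever is at the +0.5 end, with the handle top at (130, 290), and the gripper is clear.

```bash
python3 -c "
from h import *
manip.sign_off(); print(manip.get_time())"
```

```text
the job is handed in; nothing more can be done
the job is handed in; nothing more can be done
```

The crank arm is pushed home against the anvil, the stop is clamped against it, and the job is handed in. The robot's clock read about 38 s (limit 72 s), and the gripper was clear.

- **Finding the clamp end:** With the lever at its starting end (+0.5), a gentle push met about 17 N and the stop held, so that end clamps. I swung the lever to about -0.42 and the stop then slid freely, at about 2 to 8 N.
- **Pushing home:** I slid the stop about 63 mm towards the anvil. The force then climbed from about 8 N to 15 N within about 0.5 mm, which showed the arm was seated. The travel agreed with the gap measured in the first pictures.
- **Clamping:** I swung the lever back to +0.5 until it met its solid stop, let go and moved away.

**Last checks:** The final pictures show the arm flat and touching both faces to the eye, though one pixel there is about 3 mm, so the force rise is the better evidence. The small end of the arm had not moved after clamping, and the lever is at its clamping end. The jar looks undisturbed and the robot touched none of the things around the jig.

I did not tug the stop after clamping, to avoid introducing play. That it is clamped rests on the first test at this lever end and on reaching the lever's solid stop.

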